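Seat a jig cover on its hidden pins and hold it down

TASK

The aluminium cover of the drilling jig lies loose in its channel, riding on top of two locating pins hidden underneath. Without lifting it out of the channel, slide it towards the closed end until it drops onto the pins, then press it down fully home, its plate flush with the tops of the side rails, and finish while still holding it pressed down there: it rises on springs if let go. Do not disturb the things around the jig.

Things in the scene. Friction and masses are not known exactly. Their poses are not given: they have to be found in the camera images.
- jig: Dark steel drilling jig fixed to the worktop: an open-topped channel between two parallel rails, 235 mm long, 110 mm wide, 32 mm high. Origin on the worktop, midway between the rails; x runs along the channel to its closed end, z up. The rails are 73 mm apart, 18.5 mm wide, tops at z = 32 mm. The open end is at x = -127 mm.
- jig_end (a point): Middle of the upper edge of the inner face of the end block that closes the channel, 95 mm along x from the jig's origin and 32 mm above the worktop. The cover slides towards it but does not reach it.
- jig_floor (a point): Point on the channel's sprung steel floor (top 18 mm above the worktop) over the jig's origin, under the cover. Two fixed upright pins, 12 mm thick, 80 mm apart along the channel, stand up 7 mm through the floor on its centre line, hidden by the cover; their place along the channel varies. Beside the floor are fixed ledges, 14 mm above the worktop.
- cover: Loose aluminium jig cover, about 0.4 kg: plate 150 mm long (x, along the channel), 70 wide (y), 18 thick, with a black upright handle bar across its middle, 14 mm thick (x), 50 long (y), 28 tall. Origin at the bar's centre, 14 mm above the plate's top; x to the closed end, z up. Origin height: 57 mm riding on the pins, 50 dropped on, 46 pressed home (plate flush with the rails).
- cover_plate (a point): Centre of the plate's top face, at the foot of the handle bar. The cover must slide 12 to 26 mm towards the closed end (a push of 2 to 8 N moves it); it then falls 7 mm onto the sprung floor by its own weight if not held up, and the pins stop it from sliding on. Pressing it the last 4 mm takes up to about 12 N, then it lands solidly on the fixed ledges; let go, it springs up again.
- cover_under (a point): Centre of the cover's underside, 32 mm below the cover's origin. Two blind pockets in the underside, 14 mm long (x), 16 mm wide (y) and 13 mm deep, 40 mm before and behind this point, take the two pins.
- caddy: Steel tool caddy, fixed, 160 x 240 mm, 196 mm high with its carrying handle, with a small swing door in the side facing the robot; to the right of the jig. Origin under its centre. Not needed.
- tape_gun: Blue tape gun, about 185 x 55 mm, 90 mm high, loose; origin under its base. Leave alone.
- punch: Chrome hole punch, about 125 x 55 mm, 70 mm high, loose; origin under its base. Leave alone.
- tumbler: Frosted tumbler of markers, 76 mm in diameter, 145 mm high with the markers, loose; origin under its centre. Leave alone.
Things that resemble listed ones, but are neither listed nor needed, are in the scene too. What is shaped like the cover but green or turquoise is not meant.

How it is judged:
On the way:
1. the cover has dropped level onto the pins (z of cover in the frame of jig below 0.0515 m and angle between cover's own z axis and vertical below 0.03 rad), for 0.2 s.
At the end, for the whole second after the job is handed in: The cover sits level on its pins with its plate flush with the rail tops (no more than 1.5 mm proud), at rest, and the robot is still pressing on it or holding it with more than 3 N (z of cover in the frame of jig between 0.044 and 0.0475 m and angle between cover's own z axis and vertical below 0.025 rad and angle between the x axis of cover and the x axis of jig, either way round below 0.06 rad and y of cover in the frame of jig between -0.004 and 0.004 m and linear speed of cover below 0.01 m/s and contact force between any of the fingers, the arm and cover above 3 N); the arm keeps its last pose, push and grip.
It fails at once if the cover is lifted out of the channel (z of cover in the frame of jig above 0.067 m).
It fails at once if the tape gun is moved by more than 20 mm or tipped (distance of tape_gun from where it was at the start of the episode above 0.02 m or angle between tape_gun's own z axis and vertical above 0.35 rad).
It fails at once if the hole punch is moved by more than 20 mm or tipped (distance of punch from where it was at the start of the episode above 0.02 m or angle between punch's own z axis and vertical above 0.35 rad).
It fails at once if the tumbler of markers is moved by more than 20 mm or tipped (distance of tumbler from where it was at the start of the episode above 0.02 m or angle between tumbler's own z axis and vertical above 0.35 rad).
It also fails if it takes over 35 s, if anything falls off the work surface, if the arm or the gripper's body presses on something with over 40 N, if the wrist force passes 120 N, or if a joint passes its speed limit or range.

ROBOT

A 6-joint arm with a two-finger parallel gripper is mounted at the origin on the work surface. World frame = base frame: x ahead of the robot, y to its left, z up, the work surface at z = 0. Lengths are in m, angles in rad, forces in N, time in s.
With the tool pointing down it reaches from about 0.4 to 0.825 m from the base axis. Payload 7 kg.
Tool frame: the origin (TCP) lies midway between the tips of the shut fingers; the grasp point (between the pads) lies 19 mm behind it (ctrl.pinch_z is the distance from the TCP to the grasp point, in m); z points along the fingers, y is the line along which they close (so a half turn about z gives the same grasp; the last joint's range is limited). The gripper opens to 88 mm and grips with 3 to 60 N. Pads are 19 mm wide; open, the fingers measure 130 mm over their backs; the gripper's body (78 mm by 193 mm) begins 47 mm behind the grasp point.
Start: joints at [-1.002, 0.359, 0.012, 0, -1.224, -0.288], TCP at [0.187, -0.649, 0.227] pointing down, gripper open.
Joint ranges: [-3.07, 3.07], [-1.43, 2.12], [-1.02, 1.25], [-3.03, 1.67], [-3.05, -0], [-3.03, 3.03]. Speed limits (rad/s): [2.39, 2.39, 3.01, 3.14, 3.14, 3.14].

INTERFACE

Orientations are given as a rotation vector (axis times angle).
In Python, from workcell import ctrl gives the robot as it stands. The module is installed in compiled form; this text tells all that it offers. Calls block until the motion is done:
- ctrl.movep(position, orientation): joint-space move of the TCP to a pose.
- ctrl.move_l(position, orientation=None, speed=0.15): straight line of the TCP; orientation=None keeps the orientation; speed is the mean speed in m/s.
- ctrl.move_j(angles): joint-space move.
- ctrl.gripper_to(opening): opening from 0.0 (shut) to 1.0 (fully open); the grip force is fixed at half the most; returns when the fingers have stopped.
- ctrl.hold(seconds).
- ctrl.inverse_kinematics(position, orientation): joint angles nearest the present ones, or None.
- ctrl.get_image(name): name is "side" or "top"; returns (picture, depth): 384x512x3 uint8, red, green, blue; 384x512 float32, m along the optical axis (not along the pixel's ray), 0 where there is no reading.
- ctrl.camera_model(name): a dict with "fx", "fy", "cx", "cy" (pixels), "D" ([k1, k2, p1, p2, k3] as OpenCV has them; the pictures are not rectified), "world_to_cam" (4x4, takes a point from world to camera coordinates). Camera axes: x right, y down, z forward; pixel columns grow to the right and rows downward; lengths in m; the calibration is good to about 2 mm. A picture is of the moment at which its call begins. camera_model takes no time and is no camera call.
A pose or a line that the arm cannot do raises ctrl.MotionError and nothing moves.
- ctrl.sign_off(): hands the job in; it is judged then, once.
Readings, each from a call of its own:
- ctrl.get_clock(): time.
- ctrl.get_joint_pos(): joint angles.
- ctrl.get_joint_vel(): joint speeds.
- ctrl.get_tau(): joint torques, N m.
- ctrl.get_position(): TCP position.
- ctrl.get_ee_rot(): TCP orientation.
- ctrl.get_contact_force(): force on the tool from outside, world axes, zero at the start.
- ctrl.get_moment(): the same for the moment, N m.
- ctrl.get_finger_gap(): opening from 0.0 (shut) to 1.0 (fully open).
- ctrl.get_grip_force(): force on a finger pad.
Only numpy, scipy, OpenCV 4.12 (cv2) and the standard library are available. Lean on these libraries where they do the work, as an engineer would, in place of code of your own. Each camera call takes 0.05 s, during which the arm holds its last target. There are 200 camera calls.

## Working session

There is one attempt and no reset: what is moved stays moved. The work goes in short steps, each a Python script; the robot and the scene stay as the last script left them, time stands still between calls to the robot, and variables do not carry over. Pictures are saved under pics/ and viewed, at most 10 in all, crops included, and the job is handed in when it is done.

```bash
mkdir -p pics; python3 - <<'E'
from workcell import ctrl
import cv2,numpy as np
for n in ("top","side"):
    im,d=ctrl.get_image(n); cv2.imwrite(f"pics/{n}0.png",im[:,:,::-1]); np.save(f"{n}0.npy",d)
    m=ctrl.camera_model(n); print(n,m["fx"],m["cx"],m["cy"],np.round(m["D"],3)); print(np.round(m["world_to_cam"],3))
print(ctrl.get_ee_rot(),ctrl.get_clock())
E
```

```text
top 491.4267639849021 257.2911232747586 196.8456185898583 [-0.047  0.     0.     0.     0.   ]
[[ 0.014 -1.     0.019 -0.063]
 [-0.998 -0.015 -0.063  0.601]
 [ 0.063 -0.018 -0.998  1.655]
 [ 0.     0.     0.     1.   ]]
side 492.07911483030097 260.13935051448397 184.40644219912625 [-0.213  0.     0.     0.     0.   ]
[[ 0.883 -0.468 -0.014 -0.541]
 [-0.274 -0.493 -0.826  0.207]
 [ 0.38   0.733 -0.564  1.644]
 [ 0.     0.     0.     1.   ]]
[ 4.39406356e-01 -3.11036374e+00 -2.32392889e-03] 0.1
```

View pics/top0.png

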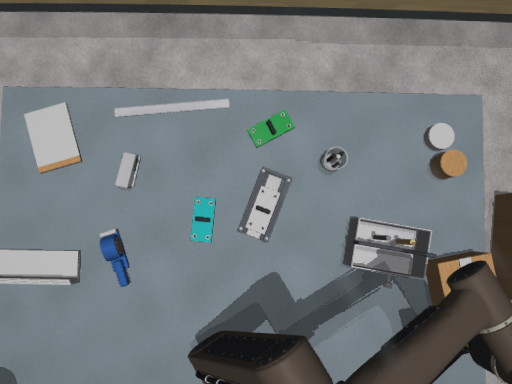

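View pics/side0.png

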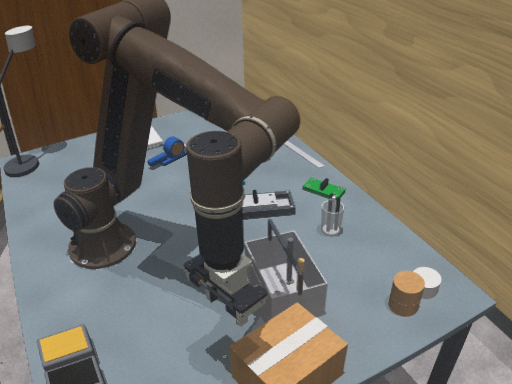

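Top view: candidates for the cover are the aluminium plate in the dark jig (263,208), a turquoise one (203,219) and a green one (271,128). I choose the aluminium one at (263,208). The caddy is at (388,247) and the tumbler at (335,158). Next I take a close crop to check this choice and find the closed end.

```bash
python3 - <<'E'
import cv2
im=cv2.imread("pics/top0.png")[160:250,215:315]
cv2.imwrite("pics/crop0.png",cv2.resize(im,None,fx=6,fy=6,interpolation=cv2.INTER_CUBIC))
E
```

```text
(no output)
```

View pics/crop0.png

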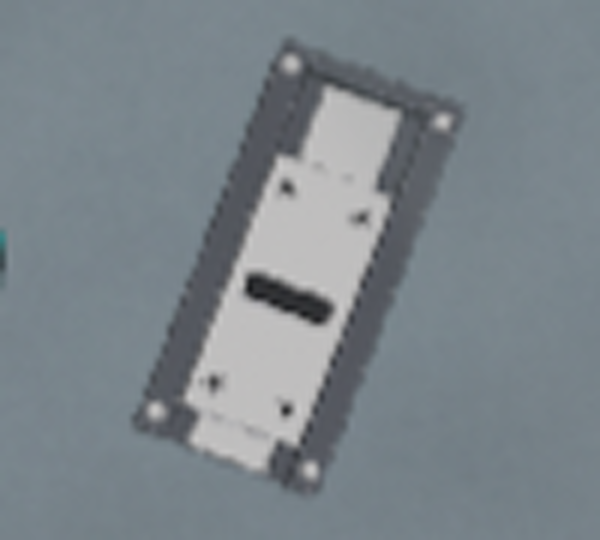

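The crop shows the aluminium plate with its black bar at crop (289,298). The closed end is at the top, screws at (290,63) and (441,121), and the open end is at the bottom, screws at (156,411) and (310,470). That confirms the choice.

```bash
cat > h.py <<'E'
from workcell import ctrl
import cv2,numpy as np
from scipy.spatial.transform import Rotation as R
def ray(n,uv,z):
    "world points at height z seen at pixels uv"
    m=ctrl.camera_model(n); K=np.array([[m["fx"],0,m["cx"]],[0,m["fy"],m["cy"]],[0,0,1]])
    T=np.array(m["world_to_cam"]); uv=np.array(uv,float).reshape(-1,1,2)
    p=cv2.undistortPoints(uv,K,np.array(m["D"],float)).reshape(-1,2)
    d=np.c_[p,np.ones(len(p))]@T[:3,:3]; c=-T[:3,:3].T@T[:3,3]
    return c+d*((z-c[2])/d[:,2])[:,None]
def ori(yaw):
    "tool down, tool y along world direction yaw"
    y=np.array([np.cos(yaw),np.sin(yaw),0]); z=np.array([0,0,-1.]); x=np.cross(y,z)
    return R.from_matrix(np.c_[x,y,z]).as_rotvec()
E
python3 - <<'E'
from h import *
f=lambda a:(np.array(a,float)+.5)/6-.5+[215,160]
C=ray("top",f([(288,42),(462,108),(135,425),(315,490)]),.032)
S=ray("top",f([(290,63),(441,121),(156,411),(310,470)]),.032)
B=ray("top",f([(248,283),(332,313),(289,298)]),.071)
print(np.round(C,4),np.round(S,4),np.round(B,4),sep="\n")
for P in(C,S):
    v=P[:2].mean(0)-P[2:].mean(0); print(np.linalg.norm(v),np.arctan2(v[1],v[0]),P.mean(0))
v=B[0]-B[1];print(np.linalg.norm(v),np.arctan2(v[1],v[0])-np.pi/2)
yaw=np.arctan2(*(S[:2].mean(0)-S[2:].mean(0))[1::-1])
a=np.array([np.cos(yaw),np.sin(yaw)]);n=np.array([-a[1],a[0]])
print("bar offset from screw centre line",(B[2]-S.mean(0))[:2]@a,(B[2]-S.mean(0))[:2]@n)
for y in(yaw,yaw+np.pi): print(y,ctrl.inverse_kinematics([*B[2][:2],.12],ori(y)))
d=np.load("top0.npy");u,w=f([289,298]).round().astype(int)
print(d[w-1:w+2,u-1:u+2])
E
```

```text
[[ 0.7038 -0.0702  0.032 ]
 [ 0.6679 -0.1692  0.032 ]
 [ 0.4863  0.0128  0.032 ]
 [ 0.4514 -0.0887  0.032 ]]
[[ 0.6919 -0.0715  0.032 ]
 [ 0.6603 -0.1574  0.032 ]
 [ 0.4943  0.0011  0.032 ]
 [ 0.4625 -0.0858  0.032 ]]
[[ 0.5653 -0.0489  0.071 ]
 [ 0.5495 -0.0953  0.071 ]
 [ 0.5574 -0.0716  0.071 ]]
0.2318970370466294 -0.36004771348940423 [ 0.57735139 -0.07884226  0.032     ]
0.2104205802600337 -0.3496501813657752 [ 0.57726183 -0.07838175  0.032     ]
0.04903014828496498 -0.3283781711228364
bar offset from screw centre line -0.020996262605088228 -0.0003893918450968842
-0.3496501813657752 [ 2.20620844e-01  2.68150997e-01 -3.82648195e-01 -4.44089210e-16
 -9.19997135e-01  2.57132163e+00]
2.791942472224018 [ 0.22062084  0.268151   -0.38264819  0.         -0.91999713 -0.57027103]
[[1.6230623 1.6210203 1.6216935]
 [1.6212065 1.6216183 1.6159583]
 [1.6227726 1.6191626 1.6215644]]
```

```bash
python3 - <<'E'
from h import *
yaw=-.347+np.pi
p=ctrl.get_position(); ctrl.move_l([p[0],p[1],.31],speed=.3)
ctrl.movep([.5574,-.0716,.31],ori(yaw)); ctrl.gripper_to(.55)
ctrl.move_l([.5574,-.0716,.10],speed=.2)
print(ctrl.get_clock(),ctrl.get_position(),ctrl.get_contact_force(),ctrl.get_finger_gap())
ims=[]
for n,(u,v) in(("top",(263,207)),("side",(265,203))):
    im,_=ctrl.get_image(n); ims.append(cv2.resize(im[v-50:v+50,u-45:u+45,::-1],None,fx=4.4,fy=5.5,interpolation=cv2.INTER_CUBIC))
cv2.imwrite("pics/c1.png",np.hstack(ims))
E
```

```text
5.0 [ 0.55815841 -0.07152861  0.10100418] [0.04587146 0.11118948 0.01238875] 0.5465028268102001
```

View pics/c1.png

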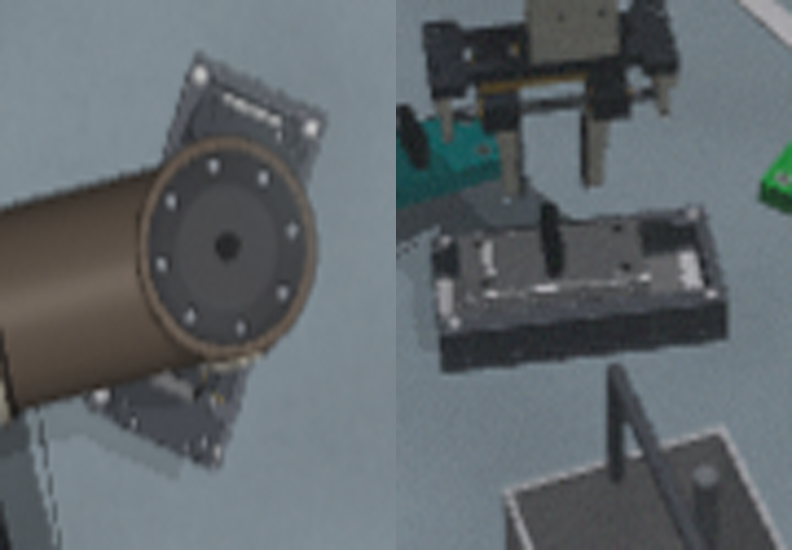

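The side crop shows the bar (550,240) midway between the fingers (512 and 594), and everything lines up. Next: lower around the bar without gripping it, then push with the rear finger so the cover can drop freely.

```bash
python3 - <<'E'
from h import *
a=np.array([np.cos(-.347),np.sin(-.347),0]); p0=np.array([.5574,-.0716,.049])
ctrl.move_l(p0,speed=.08); print(ctrl.get_position(),ctrl.get_contact_force())
ctrl.gripper_to(.28); print(ctrl.get_finger_gap(),np.round(ctrl.get_contact_force(),2))
for i in range(1,25):
    ctrl.move_l(p0+a*.0015*i,speed=.02); f=np.array(ctrl.get_contact_force())
    print(i,round(float((ctrl.get_position()-p0)@a*1e3),2),round(float(f@a),2),round(float(f[2]),2))
    if f@a<-11 or abs(f[2])>15: break
print(ctrl.get_clock())
E
```

```text
[ 0.55770957 -0.07158886  0.04920902] [ 0.7559353  -0.35250824  0.933817  ]
0.2817989996771184 [-0.41 -0.7  -0.23]
1 1.62 -0.28 -0.02
2 3.08 0.22 0.44
3 4.57 0.65 0.7
4 5.31 -3.86 3.96
5 7.09 -4.67 1.75
6 9.08 -2.89 -0.06
7 10.8 -2.02 -0.41
8 12.3 -1.56 -1.44
9 13.76 -2.06 -0.85
10 15.17 -1.54 -1.43
11 16.65 -1.79 0.53
12 18.19 -2.99 -0.4
13 19.68 -1.81 -0.51
14 21.16 -2.43 0.71
15 22.66 -2.36 1.1
16 24.21 -2.25 0.79
17 25.76 -2.96 -1.34
18 27.76 0.42 0.44
19 28.54 -2.67 2.08
20 29.78 -4.09 3.07
21 30.47 -6.8 5.06
22 30.61 -12.28 7.02
12.0333
```

```bash
python3 - <<'E'
from h import *
a=np.array([np.cos(-.347),np.sin(-.347),0]); p0=np.array([.5574,-.0716,.049])+a*.0252
ctrl.move_l(p0,speed=.02); ctrl.hold(.2)
print(ctrl.get_position(),np.round(ctrl.get_contact_force(),2))
im,_=ctrl.get_image("side"); cv2.imwrite("pics/c2.png",cv2.resize(im[160:235,220:320,::-1],None,fx=7,fy=7,interpolation=cv2.INTER_CUBIC))
for i in range(1,21):
    q=p0-[0,0,.001*i]; ctrl.move_l(q,speed=.02); f=np.array(ctrl.get_contact_force())
    print(i,round(ctrl.get_position()[2]*1e3,2),np.round(f,2))
    if f[2]>5 : break
print(ctrl.get_clock())
E
```

```text
[ 0.58127609 -0.08020533  0.04898569] [ 0.72 -0.05 -0.75]
1 47.87 [-0.15  0.75  0.54]
2 46.91 [ 0.05 -0.49  1.17]
3 45.91 [ 0.36  0.03 -0.25]
4 44.91 [ 0.    0.41 -0.63]
5 43.9 [-0.21  0.53 -0.  ]
6 42.91 [0.3  0.25 0.58]
7 41.9 [ 0.45  0.76 -0.16]
8 40.92 [ 0.3  -0.2  -0.33]
9 39.89 [-0.16 -0.13  0.77]
10 38.92 [-0.61  0.11 -0.69]
11 37.94 [0.55 0.64 0.64]
12 36.93 [-0.32  0.49  0.34]
13 35.97 [ 0.53 -0.28 -0.82]
14 35.32 [-0.78  0.83  4.91]
15 34.48 [-2.37  1.25  6.85]
16.575
```

View pics/c2.png

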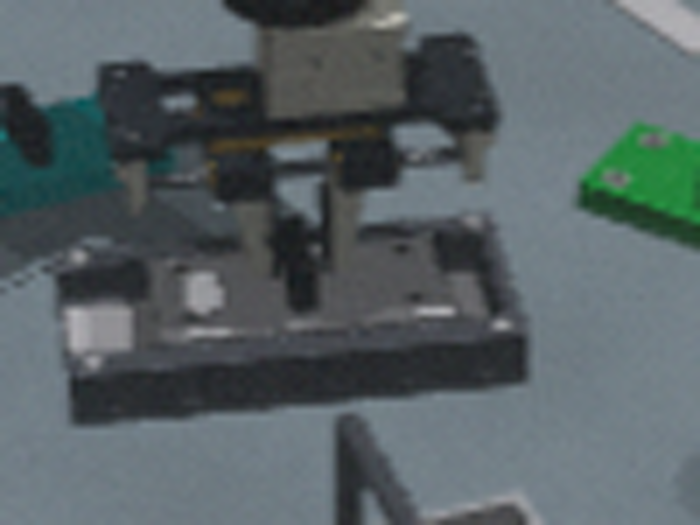

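The plate meets the fingertips at z ≈ 36 mm, so the cover has dropped onto the pins. The picture agrees: bar at (298,265) between the fingers, plate inside the channel. I keep pressing until it lands solidly.

```bash
python3 - <<'E'
from h import *
a=np.array([np.cos(-.347),np.sin(-.347),0]); p0=np.array([.5574,-.0716,.049])+a*.0252
for i in range(1,40):
    q=p0-[0,0,.015+.0005*i]; ctrl.move_l(q,speed=.02); f=np.array(ctrl.get_contact_force())
    print(i,round(ctrl.get_position()[2]*1e3,2),np.round(f,2))
    if f[2]>26 or np.hypot(*f[:2])>20: break
ctrl.hold(.5)
print(ctrl.get_clock(),ctrl.get_position(),np.round(ctrl.get_contact_force(),2),np.round(ctrl.get_moment(),2),ctrl.get_finger_gap())
im,_=ctrl.get_image("side"); cv2.imwrite("pics/c3.png",cv2.resize(im[160:235,220:320,::-1],None,fx=7,fy=7,interpolation=cv2.INTER_CUBIC))
E
```

```text
1 34.18 [-2.91  1.41  7.52]
2 33.78 [-2.9   0.9   9.61]
3 33.37 [-3.67  1.34 10.7 ]
4 32.95 [-3.57  0.92 11.35]
5 32.55 [-3.7   1.11 11.83]
6 32.3 [-4.95  1.99 14.44]
7 32.22 [-6.18  2.02 17.61]
8 32.21 [-7.44  3.31 22.77]
9 32.17 [-9.69  3.27 26.43]
19.325 [ 0.58120127 -0.0801714   0.03216912] [-9.67  3.62 26.43] [ 1.25  3.74 -0.04] 0.27881009902939335
```

View pics/c3.png

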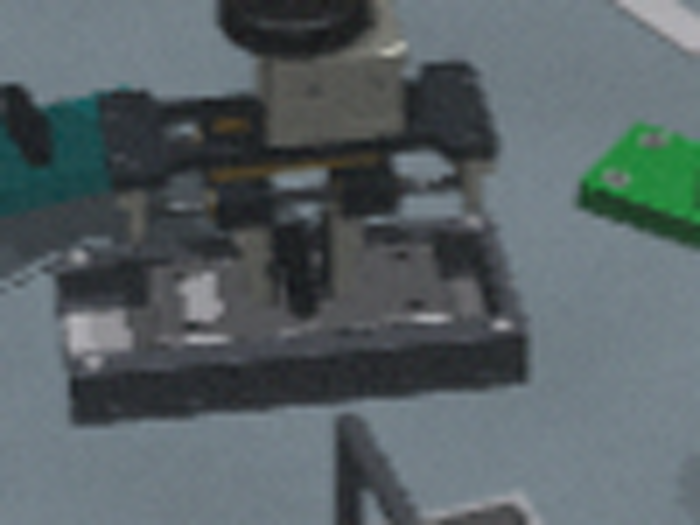

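Tips are at 32.2 mm, stopped solidly at 26 N. The plate top looks flush with the rails, with both fingertips on the plate beside the bar at (300,270). I hand it in while still pressing.

```bash
python3 -c "
from workcell import ctrl
print(ctrl.sign_off(),ctrl.get_clock())"
```

```text
the job is handed in; nothing more can be done
the job is handed in; nothing more can be done
```

The cover slid about 25 mm, dropped onto its pins and was pressed flush with the rail tops; I handed it in at about 19 s with the arm still pressing at about 26 N, and no verdict came back.

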